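# Sort the freshly formed collar to the pin it fits

## Robot

A 6-joint arm with a two-finger parallel gripper is mounted at the origin on the work surface. World frame = base frame: x ahead of the robot, y to its left, z up, the work surface at z = 0. Lengths are in mm, angles in rad, forces in N, time in s.
With the tool pointing down it reaches from about 400 to 925 mm from the base axis. Payload 12.5 kg.
Tool frame: the origin (TCP) lies at the very end of the fingers, on their centre line; the grasp point (between the pads) lies 19 mm behind it; z points along the fingers, y is the direction in which the jaws open and shut (so a half turn about z gives the same grasp; the last joint's range is limited). The gripper opens to 95 mm and grips with 3 to 60 N. Pads are 20 mm wide; open, the fingers measure 119 mm over their backs; the gripper's body (75 mm by 180 mm) begins 59 mm behind the grasp point.
Start: joints at [-0.106, 0.491, 1.559, -0, 1.092, -0.106], TCP at [625.02, 0.021, 189.161] pointing down, gripper open.
Joint ranges: [-3.1, 3.1], [-0.84, 2.19], [0.05, 2.79], [-1.13, 4.28], [0.06, 2.93], [-2.69, 2.69]. Speed limits (rad/s): [2.22, 2.22, 2.79, 3.14, 3.14, 3.14].

## Interface

Orientations are given as [roll, pitch, yaw] about the fixed x, y, z axes, in that order (R = Rz(yaw) Ry(pitch) Rx(roll)).
In Python, from cell import env gives the robot as it stands.
- The arm moves only by the shell command python3 -m pendant 'ROWS'. ROWS is JSON, a list that holds one entry, the list of rows, each a list of 5 numbers: the opening, from 0 (shut) to 1 (fully open), then the shift along the tool's x, y, z in m, then the turn about the tool's z in rad. A call has exactly 8 rows; each row is the pose to reach, as a shift and turn from the pose commanded when the call began, along the tool's axes at that moment; what a row does not reach only later rows make up. A row lasts 1/10 s, in which the tool goes at most 50 mm and 8.59 degrees, less where a joint would pass 70% of its speed; a pose out of reach is approached as far as the arm can. A call with a gripper value outside its range is refused whole. The fingers move at their own pace and stop on an object; the grip force is fixed at half the most. Time passes only in rows, so rows that repeat a pose let the fingers close, or fill a call up. It gives the time, the measured TCP pose, the force and the opening at its end, in the units of the state.
- env.state(): the state, without advancing time (a new reading comes with each control period).
- env.read_camera(name): name is "scene" or "side" or "wrist"; returns a dict with "image" (400x640x3 uint8, blue, green, red), "range_z" (400x640 float32, mm along the optical axis (not along the pixel's ray), 0 where there is no reading), "fx", "fy", "cx", "cy" (pixels), "rvec" (rotation vector, rad) and "tvec" (3), from world to camera coordinates, as OpenCV has them; the wrist camera has in their place "tool_from_camera" (4x4, takes a point from camera to tool coordinates, whose origin is the TCP and whose axes are the flange's). Camera axes: x right, y down, z forward; pixel columns grow to the right and rows downward; lengths in mm; the calibration is good to about 2 mm. A picture is of the moment at which its call begins: read the wrist's pose just before it.
- env.job_done(): hands the job in, once; it reports no verdict.
The state is a dict: "t": time; "joints": joint angles; "qvel": joint speeds; "tau": joint torques, N m; "eef_pos": TCP position; "tcp_rot": TCP orientation; "ft_force": force on the tool from outside, world axes, zero at the start; "moment": the same for the moment, N m; "opening": opening from 0.0 (shut) to 1.0 (fully open).
Only numpy, scipy, OpenCV 4.12 (cv2) and the standard library are available. Lean on these libraries where they do the work, as an engineer would, in place of code of your own. Each camera call takes 0.05 s, during which the arm holds its last target. There are 200 camera calls.

## Task

One of the two titanium collars, the wide or the slim, has been left in the cavity of the forming die. Lift that collar out and set it down standing on its flange in the white dish that holds the pin it fits (wide collar with the thick pin, slim collar with the thin pin). Leave the other collar, the pins, the dishes and the tools where they are.

Things in the scene. Friction and masses are not known exactly. Their poses are not given: they have to be found in the camera images.
- die: Fixed dark steel forming die, a block 100 mm (x) by 90 mm (y), 16 mm high, with one open round cavity in the middle of its top: 46 mm diameter, 10 mm deep (cavity floor 6 mm above the bench). Origin: centre of the underside, below the cavity's centre. The collar in it stands loose, about 2 mm of play all round, and its tube sticks up out of the die.
- plate: Fixed flat steel plate 80 by 80 mm, 6 mm thick, lying on the bench; the collar that is not in the die stands on it. Origin: centre of the underside.
- collar_wide: Loose titanium (bare grey metal) swaged collar: a tube standing upright on a round flange at its foot. Flange 42 mm across, 6 mm thick; tube 32 mm outside diameter, bore 21 mm, total height 40 mm, about 85 g. Origin: centre of the underside of the flange; z along the tube, up. Starts either in the die cavity or on the flat plate (the other collar is in the other place), flange down.
- collar_slim: Loose titanium (bare grey metal) swaged collar: a tube standing upright on a round flange at its foot. Flange 42 mm across, 6 mm thick; tube 20 mm outside diameter, bore 12 mm, total height 46 mm, about 60 g. Origin: centre of the underside of the flange; z along the tube, up. Starts either in the die cavity or on the flat plate (the other collar is in the other place), flange down.
- pin_wide: Loose titanium pin standing on its head (head down, shank up) in one of the two dishes, off the dish's centre by 20 to 36 mm; 42 mm tall, shank 20 mm thick, head 34 mm across and 6 mm thick, about 75 g. It fits the wide collar. Origin: centre of the head's flat underside; z along the shank, up.
- pin_slim: Loose titanium pin standing on its head (head down, shank up) in one of the two dishes, off the dish's centre by 20 to 36 mm; 42 mm tall, shank 11 mm thick, head 24 mm across and 6 mm thick, about 30 g. It fits the slim collar. Origin: centre of the head's flat underside; z along the shank, up.
- dish_1: Loose white ceramic round sorting dish, 134 mm outside diameter, 26 mm high, wall 5 mm (inside diameter 124 mm), flat inner floor 6 mm above the bench, 0.45 kg. One pin stands in it. Origin: centre of the underside; z up; its yaw has no meaning.
- dish_2: Loose white ceramic round sorting dish, 134 mm outside diameter, 26 mm high, wall 5 mm (inside diameter 124 mm), flat inner floor 6 mm above the bench, 0.45 kg. One pin stands in it. Origin: centre of the underside; z up; its yaw has no meaning.
- thread_chaser: Bystander: loose steel thread chaser, a square bar 160 by 11 by 11 mm lying on the bench with toothed ends. Origin: centre of the underside; x along the bar.
- cleco_plier: Bystander: loose knurled aluminium cleco plier lying on the bench, about 205 mm long, 85 mm across the handles, 22 mm high. Origin: on the bench, at the root of the barrel; x towards the nose.
Not all that is in view belongs to the job. Leave any red or yellow look-alike of the pin_wide alone. What is shaped like the collar_slim but red is not meant.

How it is judged (in metres and radians):
At the end, for the whole second after the job is handed in: Die empty; the collar from it at rest, upright (0.2 rad) on its flange on the floor of the dish that holds the pin of its size; other collar within 20 mm, both dishes and both pins (upright within 0.2 rad) within 30 mm, of where they started (horizontal distance between each of collar_wide, collar_slim and die above 0.06 m and ((angle between collar_wide's own z axis and vertical below 0.2 rad and linear speed of collar_wide below 0.02 m/s and distance of collar_slim from where it was at the start of the episode below 0.02 m and ((horizontal distance between collar_wide and dish_1 below 0.047 m and z of collar_wide in the frame of dish_1 between 0.002 and 0.012 m and horizontal distance between pin_wide and dish_1 below 0.055 m) or (horizontal distance between collar_wide and dish_2 below 0.047 m and z of collar_wide in the frame of dish_2 between 0.002 and 0.012 m and horizontal distance between pin_wide and dish_2 below 0.055 m))) or (angle between collar_slim's own z axis and vertical below 0.2 rad and linear speed of collar_slim below 0.02 m/s and distance of collar_wide from where it was at the start of the episode below 0.02 m and ((horizontal distance between collar_slim and dish_1 below 0.047 m and z of collar_slim in the frame of dish_1 between 0.002 and 0.012 m and horizontal distance between pin_slim and dish_1 below 0.055 m) or (horizontal distance between collar_slim and dish_2 below 0.047 m and z of collar_slim in the frame of dish_2 between 0.002 and 0.012 m and horizontal distance between pin_slim and dish_2 below 0.055 m)))) and angle between each of pin_wide, pin_slim's own z axis and vertical below 0.2 rad and distance of each of pin_wide, pin_slim, dish_1, dish_2 from where it was at the start of the episode below 0.03 m); the robot touches nothing.
It fails at once if the thread chaser or the cleco plier is moved by more than 30 mm (distance of any of thread_chaser, cleco_plier from where it was at the start of the episode above 0.03 m).
It also fails if it takes over 40 s, if anything falls off the work surface, if the arm or the gripper's body presses on something with over 40 N, if the wrist force passes 120 N, or if a joint passes its speed limit or range.

## Working session

There is one attempt and no reset: what is moved stays moved. The work goes in short steps, Python scripts to look and compute and a shell command to move; the robot and the scene stay as the last step left them, time stands still between calls to the robot, and variables do not carry over. Pictures are saved under pics/ and viewed, about 8 in all and at most 12, crops included, and the job is handed in when it is done.

```bash
mkdir -p pics
cat > h.py <<'E'
import numpy as np, cv2
from cell import env
from scipy.spatial.transform import Rotation as R
def snap(name,f):
    s=env.state(); c=env.read_camera(name)
    cv2.imwrite('pics/'+f+'.png',c['image'])
    if name=='wrist':
        T=np.eye(4);T[:3,:3]=R.from_euler('xyz',s['tcp_rot']).as_matrix();T[:3,3]=s['eef_pos']
        M=T@np.array(c['tool_from_camera'])
    else:
        W=np.eye(4);W[:3,:3]=cv2.Rodrigues(np.array(c['rvec'],float))[0];W[:3,3]=np.ravel(c['tvec']);M=np.linalg.inv(W)
    d={k:c[k] for k in('fx','fy','cx','cy')}
    np.savez('pics/'+f,z=c['range_z'],M=M,img=c['image'],**d); return s
def load(f): return np.load('pics/'+f+'.npz')
def cloud(D):
    v,u=np.mgrid[:400,:640]; z=D['z']
    P=np.stack([(u-D['cx'])/D['fx']*z,(v-D['cy'])/D['fy']*z,z],-1)
    P=P@D['M'][:3,:3].T+D['M'][:3,3]; P[z==0]=np.nan; return P
E
python3 - <<'E'
from h import *
print(snap('scene','s0')); snap('side','d0')
import cv2
for f in('s0','d0'):
    D=load(f);print(D['M'].round(2),np.isnan(cloud(D)).mean())
E
```

```text
{'t': 0.0, 'joints': array([-1.05615008e-01,  4.91556154e-01,  1.55944052e+00, -3.47844217e-05,
        1.09171403e+00, -1.05644144e-01]), 'qvel': array([ 0.0009545 ,  0.00069426,  0.00139832,  0.00170542, -0.00016232,
        0.00075553]), 'tau': array([-9.52334158e-04, -6.12640929e+01, -2.58175153e+01,  6.92750537e-02,
        4.83079045e-02, -1.38641695e-05]), 'eef_pos': array([6.24727224e+02, 3.30292338e-02, 1.88566960e+02]), 'tcp_rot': array([-3.14047759e+00, -8.72172045e-05,  1.57084147e+00]), 'ft_force': array([-0.03150273, -0.81676884, -0.84791459]), 'moment': array([ 0.03804462, -0.01535469,  0.04696505]), 'opening': 0.9977285129438633}
[[ 7.40000e-01  3.80000e-01 -5.50000e-01  1.01998e+03]
 [ 6.70000e-01 -4.40000e-01  6.00000e-01 -5.70770e+02]
 [-2.00000e-02 -8.10000e-01 -5.80000e-01  5.25750e+02]
 [ 0.00000e+00  0.00000e+00  0.00000e+00  1.00000e+00]] 0.003703125
[[ 1.0000e+00 -5.0000e-02  6.0000e-02  5.3138e+02]
 [-8.0000e-02 -4.8000e-01  8.7000e-01 -8.7550e+02]
 [-2.0000e-02 -8.7000e-01 -4.8000e-01  5.1131e+02]
 [ 0.0000e+00  0.0000e+00  0.0000e+00  1.0000e+00]] 0.00414453125
```

View pics/s0.png

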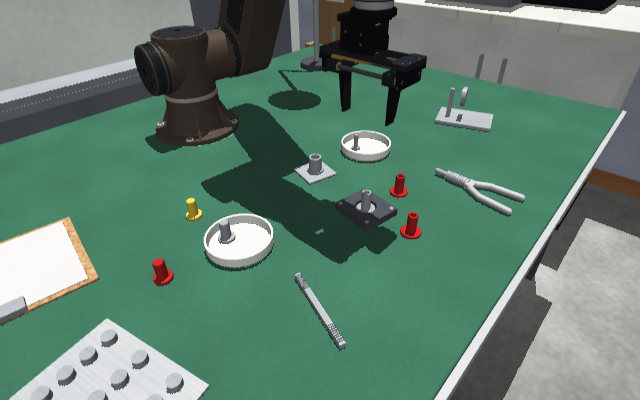

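View pics/d0.png

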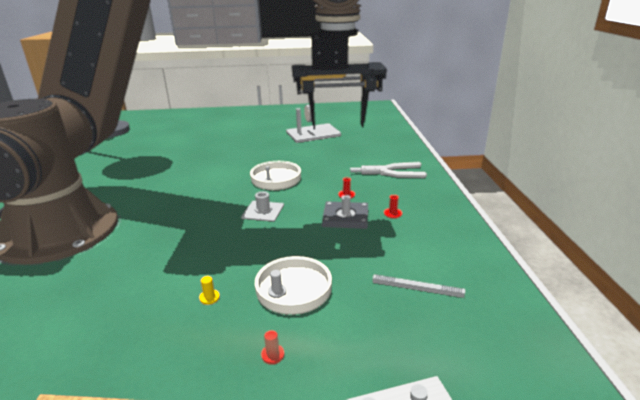

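The scene picture shows the die at (366,208) with a slim grey collar at (367,200), and the wide collar on the plate at (315,165). The far dish at (366,146) holds a thin pin (356,143), and the near dish at (239,240) holds a thick pin (224,230). Possible confusions are the red collar look-alikes at (400,185), (411,225) and (161,270), the yellow one at (193,209), and the wide collar at (315,165). I choose the grey collar in the die at (367,200), and will check it in a crop and by measurement.

Run:
```python
from h import *
D=load('s0');P=cloud(D);S=load('d0');Q=cloud(S)
a=D['img'][125:255,200:440];b=S['img'][155:315,225:385]
a=cv2.resize(a,None,fx=3,fy=3,interpolation=2);b=cv2.resize(b,(390,390),interpolation=2)
cv2.imwrite('pics/c1.png',cv2.resize(a,(720,390)))
A=np.r_[P.reshape(-1,3),Q.reshape(-1,3)];col=np.r_[D['img'].reshape(-1,3),S['img'].reshape(-1,3)].astype(int)
src=np.r_[np.zeros(256000),np.ones(256000)]
def boxpts(c,r,lo,hi): return A[(np.hypot(*(A[:,:2]-c[:2]).T)<r)&(A[:,2]>lo)&(A[:,2]<hi)]
for n,u,v in(('diecol',367,192),('platecol',315,156),('pinfar',356,137),('pinnear',224,222),('dishfar',372,150),('dishnear',250,245),('red1',400,178),('red2',411,215),('chaser',320,310)):
    p=P[v,u]; print(n,p.round(0))
    if n[:4]!='dish':
        for s in(0,1):
            m=(np.hypot(*(A[:,:2]-p[:2]).T)<25)&(A[:,2]>34)&(A[:,2]<75)&(src==s)
            q=A[m]
            if len(q): print('  ',s,len(q),q.min(0).round(0),q.max(0).round(0),np.median(q,0).round(0))
    else:
        # rim
        m=(np.hypot(*(A[:,:2]-p[:2]).T)<110)&(A[:,2]>24)&(A[:,2]<29)&(col.min(1)>120)
        q=A[m][:,:2].astype(np.float32)
        (c,r)=cv2.minEnclosingCircle(q);print('  rim',len(q),np.round(c),r,q.min(0),q.max(0))
```

```text
diecol [640.  -3.  49.]
   0 103 [633. -20.  35.] [652.   1.  55.] [644. -13.  49.]
   1 89 [634. -23.  34.] [652.  -2.  53.] [643. -16.  46.]
platecol [446.  47.  42.]
   0 103 [437.  23.  34.] [469.  54.  50.] [452.  40.  44.]
   1 85 [438.  23.  34.] [468.  51.  48.] [450.  39.  43.]
pinfar [462. 193.  42.]
   0 26 [453. 186.  34.] [467. 198.  50.] [461. 191.  43.]
   1 22 [458. 184.  35.] [466. 193.  49.] [461. 188.  43.]
pinnear [ 491. -263.   49.]
   0 110 [ 481. -274.   34.] [ 500. -254.   53.] [ 494. -266.   48.]
   1 134 [ 480. -276.   34.] [ 500. -256.   50.] [ 490. -271.   46.]
dishfar [501. 215.   7.]
  rim 382 [480. 211.] 70.3980712890625 [415.19754 143.14241] [547.0194  281.20392]
dishnear [ 540. -246.    7.]
  rim 1018 [ 519. -255.] 69.1624755859375 [ 450.20892 -323.68555] [ 586.41205 -187.80801]
red1 [662.  91.  47.]
   0 77 [649.  89.  34.] [667. 109.  49.] [659.  95.  44.]
   1 55 [649.  86.  34.] [667. 107.  48.] [658.  91.  43.]
red2 [747.  -2.  41.]
   0 102 [741. -15.  34.] [761.   5.  48.] [752. -10.  44.]
   1 66 [743. -20.  34.] [762.   2.  48.] [752. -13.  42.]
chaser [ 748. -274.   12.]
```

View pics/c1.png

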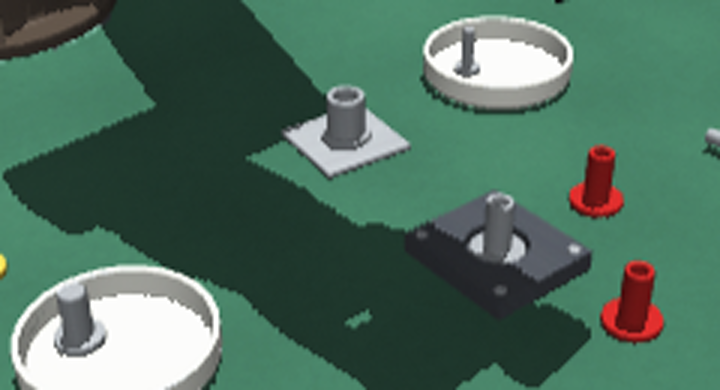

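The crop confirms it: the collar in the die (498,225 in the crop) has a slim grey tube, the wide one stands on the plate, and the thin pin is in the far dish (467,55). Measured positions are die collar about (643,-11) with top at 52 (46+6, as expected), far dish about (481,211), and thin pin about (461,190). Next I move above the collar and check with the wrist camera.

```bash
python3 -m pendant '[[[1,-0.006,0.009,0.02,0],[1,-0.011,0.018,0.05,0],[1,-0.011,0.018,0.08,0],[1,-0.011,0.018,0.08,0],[1,-0.011,0.018,0.08,0],[1,-0.011,0.018,0.08,0],[1,-0.011,0.018,0.08,0],[1,-0.011,0.018,0.08,0]]]'
python3 - <<'E'
from h import *
s=snap('wrist','w1');print(s['eef_pos'],s['tcp_rot'])
P=cloud(load('w1'));print(np.nanmin(P[...,2]),np.nanmedian(P[...,2]))
for lo,hi in((36,45),(47,56)):
    m=(np.hypot(P[...,0]-643,P[...,1]+11)<20)&(P[...,2]>lo)&(P[...,2]<hi);q=P[m]
    if len(q):print(len(q),q.min(0).round(1),q.max(0).round(1),np.argwhere(m).mean(0))
E
```

```text
t: 0.9
eef_pos: [643.4, -11.0, 110.4]
tcp_rot: [3.14, 0.0, 1.571]
ft_force: [0.1, 0.2, 0.1]
opening: 1.002
[643.36386736 -10.95036047 110.35306714] [3.13984022e+00 2.26042819e-04 1.57090080e+00]
-753.1924889751358 0.20849129482002127
102 [631.3 -15.1  36.2] [650.4   1.6  44.8] [190.2745098  319.32352941]
330 [631.5 -18.3  47. ] [650.    1.3  53.3] [196.01515152 319.34242424]
```

View pics/w1.png

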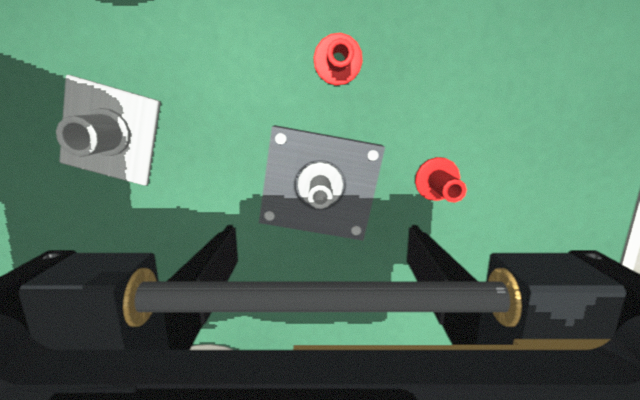

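The wrist view shows the collar tube at (319,196), centred between the fingers. The measured centre is (641,-8.5), within 2 mm of the scene measurement. The red look-alikes at (338,58) and (440,180) are clear of the fingers, so I descend to TCP z of about 22 and close.

```bash
python3 -m pendant '[[[0.7,0.001,-0.001,0.03,0],[0.6,0.001,-0.001,0.06,0],[0.6,0.001,-0.001,0.08,0],[0.6,0.001,-0.001,0.088,0],[0.6,0.001,-0.001,0.088,0],[0.6,0.001,-0.001,0.088,0],[0.1,0.001,-0.001,0.088,0],[0.1,0.001,-0.001,0.088,0]]]'
python3 -m pendant '[[[0.1,0,0,0,0],[0.1,0,0,0,0],[0.1,0,0,0,0],[0.1,0,0,0,0],[0.1,0,0,0,0],[0.1,0,0,0,0],[0.1,0,0,0,0],[0.1,0,0,0,0]]]'
```

```text
t: 1.75
eef_pos: [642.5, -10.0, 22.2]
tcp_rot: [3.14, 0.0, 1.571]
ft_force: [0.2, 0.2, 0.4]
opening: 0.487
t: 2.55
eef_pos: [642.0, -10.0, 21.2]
tcp_rot: [3.142, 0.0, 1.571]
ft_force: [-1.3, -0.9, 3.7]
opening: 0.194
```

The opening of 0.19 (about 18 mm) means the slim tube is held. I lift straight up, slowly at first.

```bash
python3 -m pendant '[[[0.1,0,0,-0.005,0],[0.1,0,0,-0.012,0],[0.1,0,0,-0.025,0],[0.1,0,0,-0.05,0],[0.1,0,0,-0.08,0],[0.1,0,0,-0.1,0],[0.1,0,0,-0.1,0],[0.1,0,0,-0.1,0]]]'
python3 - <<'E'
from h import *
print(env.state()['ft_force']);snap('side','d1');snap('scene','s1')
D=load('d1');S=load('s1')
cv2.imwrite('pics/c2.png',np.hstack([cv2.resize(D['img'][100:260,270:430],(400,400)),cv2.resize(S['img'][80:240,300:460],(400,400))]))
for f in('d1','s1'):
    P=cloud(load(f));m=(np.hypot(P[...,0]-642,P[...,1]+10)<28)&(P[...,2]>90)&(P[...,2]<119);q=P[m];print(len(q),q.min(0),q.max(0))
E
```

```text
t: 3.35
eef_pos: [641.9, -10.0, 121.5]
tcp_rot: [3.141, 0.0, 1.571]
ft_force: [-1.0, -0.1, -1.3]
opening: 0.192
[-1.04944732 -0.11532244 -1.31972199]
135 [622.77513642 -33.30715798 106.88269181] [663.05775521   5.05344072 118.99642007]
172 [621.79900731 -29.77021584 107.47051201] [662.41815114  11.46578435 118.68218828]
```

View pics/c2.png

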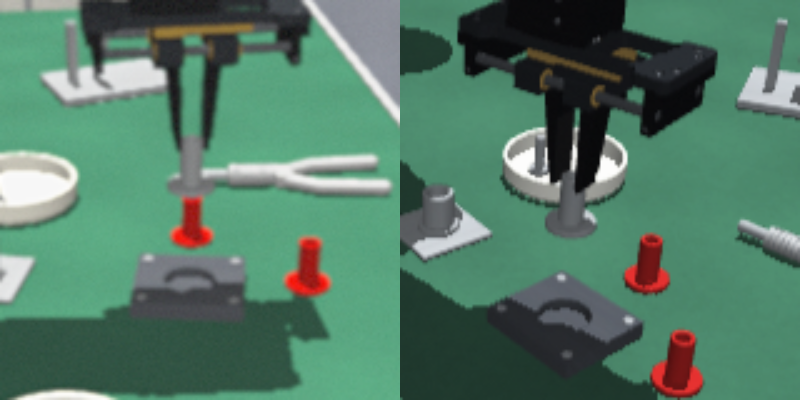

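The side and scene crops show the die empty and the collar hanging upright between the fingers, at (190,165) and (572,205). Its flange underside is about 15 mm below the TCP, as planned. I carry it to (489,235), on the side of the dish away from the pin.

```bash
python3 -m pendant '[[[0.1,0.02,-0.012,0,0],[0.1,0.05,-0.031,0,0],[0.1,0.085,-0.053,0,0],[0.1,0.12,-0.075,0,0],[0.1,0.155,-0.097,0,0],[0.1,0.19,-0.119,0,0],[0.1,0.22,-0.137,0,0],[0.1,0.245,-0.153,0,0]]]'; python3 -m pendant '[[[0.1,0,0,0,0],[0.1,0,0,0,0],[0.1,0,0,0,0],[0.1,0,0,0,0],[0.1,0,0,0,0],[0.1,0,0,0,0],[0.1,0,0,0,0],[0.1,0,0,0,0]]]'
python3 - <<'E'
from h import *
snap('side','d2');snap('scene','s2');snap('wrist','w2')
D=load('d2');S=load('s2');W=load('w2')
cv2.imwrite('pics/c3.png',np.vstack([np.hstack([cv2.resize(D['img'][60:220,210:370],(300,300)),cv2.resize(S['img'][40:200,280:440],(300,300))]),cv2.resize(W['img'],(600,300))]))
P=np.r_[[cloud(load(f)).reshape(-1,3) for f in('d2','s2')]].reshape(-1,3)
m=(np.hypot(P[:,0]-480,P[:,1]-211)<75)&(P[:,2]>23)&(P[:,2]<29);q=P[m]
h=np.hypot(q[:,0]-480,q[:,1]-211);q=q[h>55];x=np.linalg.lstsq(np.c_[2*q[:,:2],np.ones(len(q))],(q[:,:2]**2).sum(1),rcond=None)[0];print(x[:2],np.sqrt(x[2]+x[0]**2+x[1]**2))
E
```

```text
t: 4.25
eef_pos: [487.5, 236.4, 120.2]
tcp_rot: [-3.14, 0.001, 1.571]
ft_force: [-0.1, -0.7, -0.8]
opening: 0.193
t: 5.05
eef_pos: [489.1, 234.9, 121.2]
tcp_rot: [3.141, 0.0, 1.571]
ft_force: [0.2, 0.1, -0.6]
opening: 0.192
[480.47317005 210.94866215] 64.33042460424183
```

View pics/c3.png

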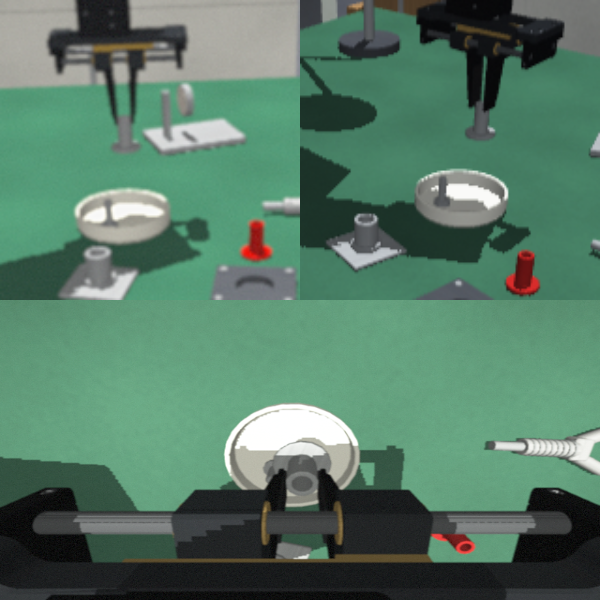

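The view shows the collar held upright above the dish and the pin still standing. The dish centre is confirmed at (480,211). Before descending I check the clearance to the fixture with the post and disc at scene (455,105), then go down.

```bash
python3 - <<'E'
from h import *
P=np.r_[cloud(load('s0')).reshape(-1,3),cloud(load('d0')).reshape(-1,3)]
m=(abs(P[:,0]-489)<140)&(abs(P[:,1]-235)<130)&(P[:,2]>40)&(P[:,2]<180);q=P[m];print(q.round(0)[::10])
P=cloud(load('s0'));print(P[95,450],P[97,463])
E
python3 -m pendant '[[[0.1,0,0,0.02,0],[0.1,0,0,0.045,0],[0.1,0,0,0.065,0],[0.1,0,0,0.078,0],[0.1,0,0,0.085,0],[0.1,0,0,0.09,0],[0.1,0,0,0.093,0],[0.1,0,0,0.093,0]]]'
```

```text
[[453. 195.  47.]
 [464. 190.  47.]
 [464. 193.  48.]
 [461. 187.  42.]]
[551.97956506 538.10274484  77.05755063] [594.99932597 531.59878619  83.5097197 ]
t: 6.0
eef_pos: [489.2, 235.1, 28.3]
tcp_rot: [3.141, -0.0, 1.571]
ft_force: [0.4, 1.0, -0.3]
opening: 0.19
```

```bash
python3 -m pendant '[[[0.1,0,0,0.001,0],[0.1,0,0,0.002,0],[0.1,0,0,0.003,0],[0.1,0,0,0.004,0],[0.1,0,0,0.005,0],[0.1,0,0,0.006,0],[0.1,0,0,0.0065,0],[0.1,0,0,0.0065,0]]]'
```

```text
t: 6.8
eef_pos: [489.0, 235.0, 21.6]
tcp_rot: [-3.142, 0.0, 1.571]
ft_force: [-0.8, -0.4, -0.7]
opening: 0.192
```

```bash
python3 -m pendant '[[[0.1,0,0,0.0003,0],[0.1,0,0,0.0006,0],[0.1,0,0,0.0008,0],[0.1,0,0,0.001,0],[0.1,0,0,0.001,0],[0.1,0,0,0.001,0],[0.1,0,0,0.001,0],[0.1,0,0,0.001,0]]]'
```

```text
t: 7.6
eef_pos: [489.0, 235.0, 21.1]
tcp_rot: [3.141, -0.0, 1.571]
ft_force: [-2.1, -0.3, 6.1]
opening: 0.192
```

A contact force of 6 N shows the flange is on the floor. I open part way and rise.

```bash
python3 -m pendant '[[[0.4,0,0,0,0],[0.4,0,0,0,0],[0.4,0,0,0,0],[0.4,0,0,0,0],[0.4,0,0,0,0],[0.4,0,0,0,0],[0.4,0,0,0,0],[0.4,0,0,0,0]]]'; python3 -m pendant '[[[0.4,0,0,-0.01,0],[0.4,0,0,-0.03,0],[0.4,0,0,-0.06,0],[0.4,0,0,-0.1,0],[0.4,0,0,-0.14,0],[0.4,0,0,-0.17,0],[0.4,0,0,-0.17,0],[0.4,0,0,-0.17,0]]]'
python3 - <<'E'
from h import *
snap('side','d3');snap('scene','s3')
D=load('d3');S=load('s3')
cv2.imwrite('pics/c4.png',np.hstack([cv2.resize(D['img'][130:240,230:380],(400,293)),cv2.resize(S['img'][110:240,290:440],(400,347))[:293]]))
P=np.r_[cloud(D).reshape(-1,3),cloud(S).reshape(-1,3)]
for n,c in(('slim',(489,235)),('wide',(452,38)),('pin',(460,191)),('pinw',(490,-265))):
    m=(np.hypot(P[:,0]-c[0],P[:,1]-c[1])<24)&(P[:,2]>32)&(P[:,2]<65);q=P[m];print(n,q.min(0).round(),q.max(0).round())
m=(np.hypot(P[:,0]-480,P[:,1]-211)<75)&(P[:,2]>23)&(P[:,2]<29);q=P[m]
h=np.hypot(q[:,0]-480,q[:,1]-211);q=q[h>55];x=np.linalg.lstsq(np.c_[2*q[:,:2],np.ones(len(q))],(q[:,:2]**2).sum(1),rcond=None)[0];print('dish',x[:2])
E
```

```text
t: 8.4
eef_pos: [489.1, 235.0, 20.6]
tcp_rot: [3.141, 0.0, 1.571]
ft_force: [0.5, -0.9, 0.1]
opening: 0.4
t: 9.2
eef_pos: [488.9, 235.0, 191.4]
tcp_rot: [3.14, -0.0, 1.571]
ft_force: [-0.5, -0.2, -0.1]
opening: 0.402
slim [480. 223.  32.] [501. 247.  55.]
wide [438.  19.  32.] [470.  55.  49.]
pin [456. 185.  33.] [466. 198.  51.]
pinw [ 480. -276.   32.] [ 500. -254.   51.]
dish [480.3733059  211.06387058]
```

View pics/c4.png

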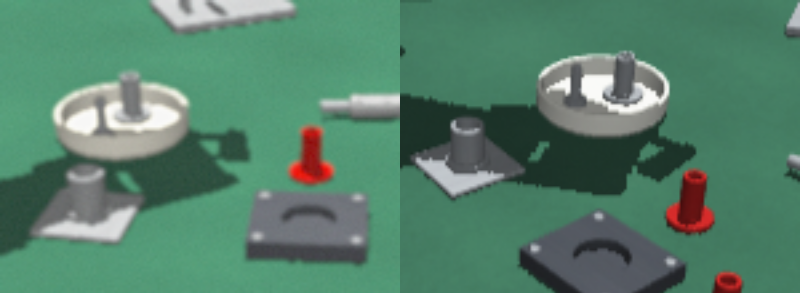

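The collar stands upright in the dish with the thin pin, at (130,95) and (623,78) in the crops. The die is empty and the gripper is clear, so I hand the job in.

```bash
python3 -c "
from cell import env
print(env.job_done())"
```

```text
the job is handed in; nothing more can be done
None
```

I lifted the slim collar out of the die and set it down on its flange in the far dish, the one that holds the thin pin. I then handed the job in, at about 9.3 s of the 40 s allowed; no verdict is reported.

- **Placing:** the collar stands upright at about (490, 235). Its top measured about 52–55 mm against 52 expected, and it is about 26 mm from the dish centre (480, 211).
- **Everything else:** the die is empty. The dish with the thin pin, both pins and the wide collar measured within a few mm of where they started. The gripper is clear of the scene.
- **Not re-measured:** I did not check the near dish, the thread chaser or the cleco plier again after the move, but the arm never came near them.
- **Disagreement:** before the grasp, the wrist and scene cameras differed by about 2 mm on the collar's position, within the stated calibration. No check failed.

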